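# Press a watch crystal home with a click-clutch screw press

### The arm

A 7-joint arm with a two-finger parallel gripper is mounted at the origin on a cart in front of the work surface, level with it; the furniture and walls round the work are solid. World frame = base frame: x ahead of the robot, y to its left, z up, the work surface at z = 0. Lengths are in m, angles in rad, forces in N, time in s.
With the tool pointing down it reaches from about 0.425 to 0.825 m from the base axis. Payload 3.6 kg.
Tool frame: the origin (TCP) lies midway between the tips of the shut fingers; the grasp point (between the pads) lies 19 mm behind it (r.hold_point_z is the distance from the TCP to the grasp point, in m); z points along the fingers, x is the direction in which the jaws open and shut, and the axes are right-handed (so a half turn about z gives the same grasp; the last joint's range is limited). The gripper opens to 93 mm and grips with 3 to 60 N. Pads are 15 mm wide; open, the fingers measure 128 mm over their backs; the gripper's body (75 mm by 188 mm) begins 65 mm behind the grasp point.
Start: joints at [1.244, 0.615, -0.013, 1.423, 0.008, 1.103, -0.04], TCP at [0.192, -0.621, 0.219] pointing down, gripper open.
Joint ranges: [-3.12, 3.12], [-0.3, 2.06], [-1.34, 1.32], [0.26, 2.42], [-1.36, 4.5], [0.01, 1.98], [-2.84, 2.84]. Speed limits (rad/s): [2.79, 2.79, 3.14, 3.14, 3.14, 3.14, 3.14].

### API

Orientations are given as a unit quaternion [x, y, z, w].
In Python, from workcell import r, vision, spot_in, regions_of, mark_of gives the robot as it stands.
- The arm moves only by the tool arm_command, never from a script. Its argument "series" is a list of rows, each an object of numbers: "x", "y", "z": the shift along the tool's x, y, z in units of 3 cm (1.0 is 3 cm); "twist": the turn about the tool's z in units of 5 degrees (1.0 is 5 degrees); "hand": the gripper's target within -1 to 1 (fully open at 1, half-way at 0, shut at -1). A call has 1 to 20 rows; each row shifts and turns the commanded pose from where the row before left it, along the tool's axes as they then stand; what a row does not reach is not made up. A row lasts 1/12 s, in which the tool goes at most 41.7 mm and 7.16 degrees, less where a joint would pass 70% of its speed; a pose out of reach is approached as far as the arm can. A call with a number of a shift or a turn outside -1 to 1 is refused whole. A call with a gripper value outside its range is refused whole. The fingers move at their own pace and stop on an object; "newtons" is the grip in N (left out, the last holds). Time passes only in rows, so rows that do not move let the fingers close. It gives the time, the measured TCP pose, the force and the opening at its end, in the units of the state.
- r.sense(): the state, without advancing time (a new reading comes with each control period).
- vision.snapshot(name): name is "side" or "top"; returns a dict with "image" (480x640x3 uint8, blue, green, red), "z_map" (480x640 float32, m along the optical axis (not along the pixel's ray), 0 where there is no reading), "fx", "fy", "cx", "cy" (pixels), "R" (3x3) and "t" (3): a world point X has camera coordinates R X + t. Camera axes: x right, y down, z forward; pixel columns grow to the right and rows downward; lengths in m; the calibration is good to about 2 mm. A picture is of the moment at which its call begins.
- r.finish_job(): hands the job in, once; it reports no verdict.
Trained networks look in the newest picture that a camera, given by its name, has taken for a name from the list of things; names that differ only in an ending like _2 or _b are one class to them, and where a whole thing is asked for, a point or a joint stands for the part that bears it (a point fixed in the world has none). Each returns a list of dicts, best first, with "score" (0 to 1); they miss things now and then, are a little off and sometimes report something else, mostly with a low value. They report only what shows in the picture. A call takes as long as a camera call.
- spot_in(target, camera): "position" ([column, row] in pixels, amid what is visible of it).
- regions_of(target, camera): "region" (480x640 bool, what is visible of it) and "position" ([column, row] in pixels, amid what is visible of it).
- mark_of(target, camera): "position" ([column, row] in pixels: a listed point, or the origin of a listed thing).
The state is a dict: "clock": time; "joints": joint angles; "joint_vel": joint speeds; "joint_efforts": joint torques, N m; "tool_pos": TCP position; "tool_rot": TCP orientation; "contact_force": force on the tool from outside, world axes, zero at the start; "ft_torque": the same for the moment, N m; "width": finger opening in m.
Only numpy, scipy, OpenCV 4.12 (cv2) and the standard library are available. Lean on these libraries where they do the work, as an engineer would, in place of code of your own. Each camera call takes 0.05 s, during which the arm holds its last target.

### The job

Push the watch on its sliding pallet all the way into the small bench press, up against the stop. Then wind the press's cross bar clockwise (seen from above) until the pad is down on the watch and the torque clutch clicks; stop after the first click, two clicks at the very most, and leave the bar alone with the pad down. Do not knock the bur tub, charcoal lump or flux pot about.

Things in the scene. Friction and masses are not known exactly. Their poses are not given: they have to be found in the camera images.
- press: Small grey bench press, fixed to the bench. Origin: on the bench top, below the screw axis. Its +x axis points from the open mouth to the column, z up. Bed 215 x 74 mm (x -150 to +65), bed top 14 mm above the bench, with a steel rail along each side (24 mm high, 56 mm apart). Column at x +34 to +64 mm: its front face is the pallet's stop. Arm above the bed from z 48 to 67 mm (steel collar to 71), x -44 to +64 mm, 54 mm wide. No part but the cross bar and its hub is higher.
- pallet: Loose aluminium pallet, 130 x 50 x 8 mm, 0.3 kg with the watch that is fixed on it; it lies on the bed between the rails (3 mm play each side) and slides along the press's x. Origin: on its underside below the middle of the watch; the pallet reaches 100 mm to its -x and 30 mm to its +x. Fully in, it touches the column with the origin 4 mm past the press's origin (counted as home from 4 mm short of it); at the start it is 30 to 50 mm out. Its axes are parallel to the press's.
- post_top (a point): Centre of the top of the pallet's upright black push post: 14 mm in diameter, 40 mm tall (collar 20 mm in diameter at its foot), top 62 mm above the bench, 85 mm to the -x of the pallet's origin and so always outside the press's arm.
- press_axis (a point): Point on the vertical screw axis at the height of the cross bar, 90 mm above the bench. The hub is brass, 29 mm in diameter, from z 80 to 103 mm. The screw turns with a friction of about 0.1 N m (2 to 3 N at 40 mm from the axis) and stays where it is left; backing the bar off lifts the pad again.
- red_ball (a point): Centre of the red ball on one end of the cross bar, 56 mm from the axis (a black ball is on the other end). The bar is a steel rod 8 mm in diameter and 112 mm long with balls of 13 mm, level, 90 mm above the bench, and turns with the knob; below it there are 15 mm free above the collar and 19 mm above the arm.
- clutch (a joint): Slip of the bar's hub against the screw, rad, positive clockwise from above: 0 at the start, and it stays within about 0.1 of 0 while the screw still turns freely (screw and bar then turn as one). With the pad down, the torque rises with slip to a peak of about 0.4 N m (10 N at 40 mm from the axis) near 0.26 rad, falls off, and past 0.52 rad the bar snaps forward by itself to 1.05 rad: that is one click. Every further click is another 1.05 rad.
- pad_face (a point): Centre of the pad's lower face, on the screw axis: a white disc 24 mm in diameter, 31.7 mm above the bench when it stops hard on the watch (down means within 0.4 mm of that), 33.5 to 35.1 mm at the start. The screw lowers it only 0.8 mm per rad of the bar, so the start is 2.2 to 4.3 rad of turning away from the stop; the bar angle of the stop differs every time.
- bur_dome_1: Bystander: round tub with a clear cover, 54 mm in diameter, 70 mm tall, loose, beyond the column. Origin under its centre. Further left a black motor hangs from the wall on its flex (fixed): a hand that comes from the left should be drawn in toward the robot before it swings across.
- charcoal_lump: Bystander: dark charcoal lump, 36 x 58 x 32 mm, loose, to the right of the press. Origin under its centre.
- flux_pot: Bystander: brown stone pot, 53 mm in diameter, 32 mm tall, loose, further right. Origin under its centre.

How it is judged:
By the outcome, as a careful person would: the job done as asked, in the order asked, and still so for the second after the job is handed in, with the robot touching nothing.
It also fails if it takes over 51 s, if anything falls off the work surface, if the arm or the gripper's body presses on something with over 40 N, if the wrist force passes 120 N, or if a joint passes its speed limit or range.

## Working session

There is one attempt and no reset: what is moved stays moved. The work goes in short steps, Python scripts to look and compute and a tool call to move; the robot and the scene stay as the last step left them, time stands still between calls to the robot, and variables do not carry over. Pictures are saved under pics/ and viewed, and the job is handed in when it is done.

Besides the shell and the picture viewer there is one more tool, called by a JSON object that holds its "op" and its "data". arm_command: Moves the arm, as the interface text tells. Its arguments: {"type":"object","properties":{"series":{"type":"array","items":{"type":"object","properties":{"x":{"type":"number"},"y":{"type":"number"},"z":{"type":"number"},"twist":{"type":"number"},"hand":{"type":"number"}}}},"newtons":{"type":"number"}},"required":["series"]}

```bash
mkdir -p pics; ls
cat > h.py <<'E'
import numpy as np, cv2
from workcell import r, vision, spot_in, regions_of, mark_of
def ray(s,p):
    d=np.array([(p[0]-s['cx'])/s['fx'],(p[1]-s['cy'])/s['fy'],1.0]); R=np.array(s['R']);t=np.array(s['t'])
    return -R.T@t, R.T@d
def atz(s,p,z):
    o,d=ray(s,p); return o+d*(z-o[2])/d[2]
def dep(s,p):
    z=s['z_map'][int(round(p[1])),int(round(p[0]))]; o,d=ray(s,p); return o+d*z
def proj(s,X):
    c=np.array(s['R'])@np.array(X)+np.array(s['t']); return np.array([s['fx']*c[0]/c[2]+s['cx'],s['fy']*c[1]/c[2]+s['cy']])
E
python3 - <<'E'
from h import *
np.set_printoptions(precision=4,suppress=True)
for n in ["side","top"]:
    s=vision.snapshot(n); cv2.imwrite(f"pics/{n}0.png",s['image'])
    print(n,s['fx'],s['R'],s['t'])
    for k,z in [("press",0),("pallet",.014),("post_top",.062),("press_axis",.09),("red_ball",.09),("pad_face",.034),("bur_dome_1",0),("charcoal_lump",0),("flux_pot",0)]:
        for m in mark_of(k,n)[:2]:
            print(k,round(m['score'],2),np.array(m['position']),atz(s,m['position'],z))
st=r.sense(); print(st)
E
```

```text
pics
side 560.1074269729407 [[ 0.9922 -0.1249 -0.    ]
 [-0.0802 -0.6365 -0.7671]
 [ 0.0958  0.7611 -0.6415]] [-0.6618  0.0402  1.1132]
press 0.87 [325.  234.8] [ 0.6653 -0.0163  0.    ]
pallet 0.56 [328.7 246.5] [ 0.666 -0.07   0.014]
post_top 0.75 [328.1 254.7] [ 0.6545 -0.1473  0.062 ]
press_axis 0.9 [324.  201.1] [ 0.6628 -0.0204  0.09  ]
red_ball 0.59 [351.7 212.3] [ 0.7111 -0.063   0.09  ]
bur_dome_1 0.67 [298.4 174. ] [0.6307 0.217  0.    ]
charcoal_lump 0.89 [349.1 315.4] [ 0.6798 -0.2433  0.    ]
top 551.6971508226897 [[-0.0135 -0.9997 -0.0224]
 [-0.9926  0.0161 -0.1207]
 [ 0.121   0.0206 -0.9924]] [-0.0684  0.6357  1.4075]
press 0.86 [294.  236.1] [ 0.6657 -0.0261  0.    ]
press 0.54 [294.5 234.7] [ 0.6695 -0.0275  0.    ]
pallet 0.87 [312.2 236.1] [ 0.6629 -0.0755  0.014 ]
pallet 0.33 [294.2 239.1] [ 0.6557 -0.0274  0.014 ]
post_top 0.72 [344.2 240. ] [ 0.6447 -0.1589  0.062 ]
post_top 0.6 [208.7 251.1] [0.6216 0.1913 0.062 ]
press_axis 0.82 [292.1 231. ] [ 0.6662 -0.0264  0.09  ]
red_ball 0.58 [307.2 215.9] [ 0.7044 -0.0652  0.09  ]
bur_dome_1 0.87 [207.6 254.1] [0.6206 0.2074 0.    ]
charcoal_lump 0.75 [377. 230.] [ 0.6786 -0.2498  0.    ]
flux_pot 0.64 [432.3 271.2] [ 0.5653 -0.3935  0.    ]
{'clock': 1.0, 'joints': array([ 1.2445,  0.6149, -0.0126,  1.4234,  0.0081,  1.1034, -0.0404]), 'joint_vel': array([-0.0001, -0.0006,  0.0002, -0.0012, -0.0024, -0.0015, -0.0007]), 'joint_efforts': array([  0.0005, -45.8835,   0.2087, -16.6037,  -0.0612,   0.0131,
         0.    ]), 'tool_pos': array([ 0.192 , -0.621 ,  0.2187]), 'tool_rot': array([ 0.8048, -0.5936, -0.    , -0.    ]), 'contact_force': array([0.4786, 0.2534, 0.5228]), 'ft_torque': array([ 0.042 , -0.0489,  0.0044]), 'width': 0.09281305854160232}
```

View pictures.

Run:
```python
import cv2
a=cv2.imread('pics/side0.png')[130:350,220:440]; b=cv2.imread('pics/top0.png')[140:340,180:460]
cv2.imwrite('pics/side0c.png',cv2.resize(a,None,fx=2.7,fy=2.7)); cv2.imwrite('pics/top0c.png',cv2.resize(b,None,fx=2.8,fy=2.8))
```

```text
(no output)
```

View pics/side0c.png

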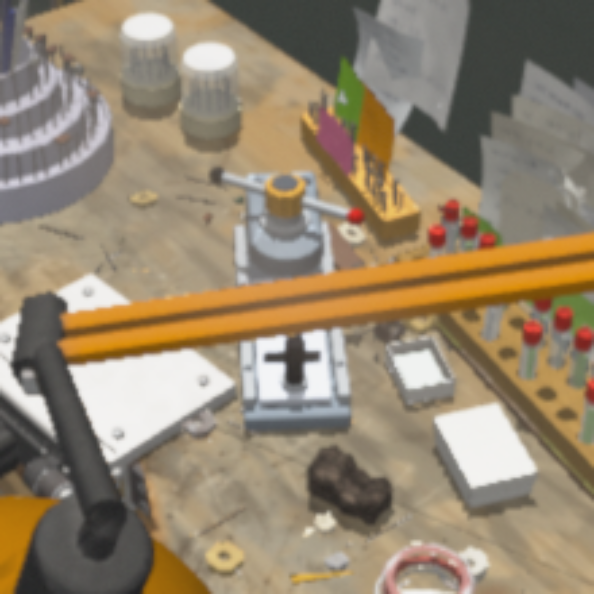

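View pics/top0c.png

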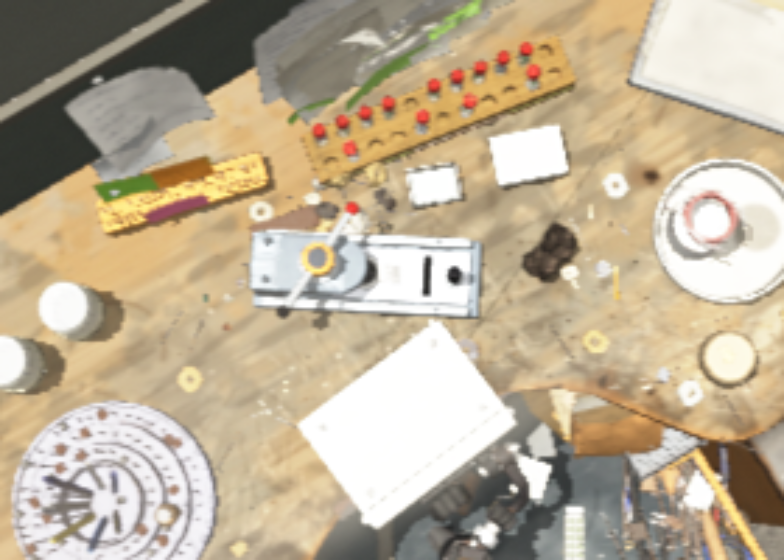

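View pics/top0.png

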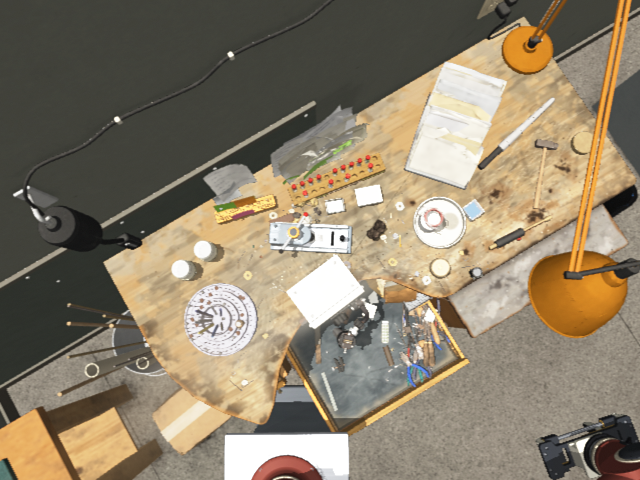

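View pics/side0.png

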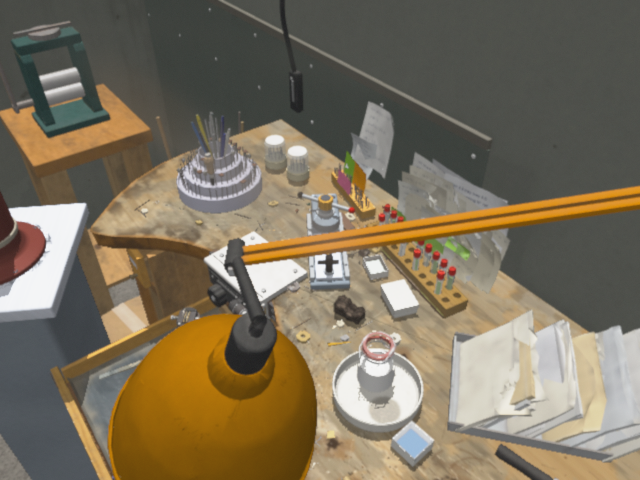

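Run:
```python
from h import *
np.set_printoptions(precision=3,suppress=True)
H=np.zeros((120,160)); 
s=vision.snapshot("top"); np.savez('top0.npz',**s)
s2=vision.snapshot("side"); np.savez('side0.npz',**s2)
def cloud(s):
    v,u=np.mgrid[0:480,0:640]; z=s['z_map']; m=z>0
    d=np.stack([(u-s['cx'])/s['fx']*z,(v-s['cy'])/s['fy']*z,z],-1)[m]
    return (d-np.array(s['t']))@np.array(s['R']), s['image'][m]
for nm,ss in (("top",s),("side",s2)):
    P,C=cloud(ss); np.save(nm+'P.npy',P)
    m=(P[:,2]>.12); Q=P[m]
    # coarse max height map, 5cm, x 0..1, y -.9..0.6
    print(nm)
    xs=np.arange(0.2,1.0,.05); ys=np.arange(-.9,.5,.05)
    print('      '+' '.join('%5.2f'%x for x in xs))
    for y in ys[::-1]:
        row=[]
        for x in xs:
            k=(abs(P[:,0]-x-.025)<.025)&(abs(P[:,1]-y-.025)<.025)
            row.append('%5.2f'%P[k,2].max() if k.any() else '  .  ')
        print('%5.2f '%y+' '.join(row))
# press fine
P,C=cloud(s)
k=(abs(P[:,0]-.655)<.06)&(P[:,1]>-.19)&(P[:,1]<.06)
top=P[k]
for lo,hi,n in [(.075,.12,'bar/hub'),(.055,.075,'arm/post'),(.018,.03,'rails/pallet')]:
    q=top[(top[:,2]>lo)&(top[:,2]<hi)]; print(n,len(q),q.min(0),q.max(0))
q=top[(top[:,2]>.05)&(top[:,1]<-.11)]; print('post',q)
q=top[(top[:,2]>.085)]; print('hub/bar',q[np.argsort(q[:,1])])
```

```text
top
       0.20  0.25  0.30  0.35  0.40  0.45  0.50  0.55  0.60  0.65  0.70  0.75  0.80  0.85  0.90  0.95
 0.45   .     .   -0.23   .   -0.04   .    0.00  0.25  0.55   .     .     .     .     .     .     .  
 0.40   .     .     .     .   -0.00  0.00  0.01  0.01  0.57  0.63   .     .     .     .     .     .  
 0.35   .     .     .    0.00  0.01  0.01  0.01  0.54  0.62  0.72   .     .     .     .     .     .  
 0.30   .   -0.00  0.00  0.01  0.00  0.01  0.00  0.54  0.58  0.73  0.81   .     .     .     .     .  
 0.25   .    0.00  0.01  0.01  0.06  0.04  0.01  0.07  0.06  0.00  0.88  0.90   .     .     .     .  
 0.20  0.01  0.00  0.01  0.08  0.16  0.17  0.08  0.08  0.07  0.06  0.64  0.96   .     .     .     .  
 0.15  0.00  0.01  0.01  0.11  0.19  0.17  0.10  0.01  0.07  0.06  0.13  0.94  0.92   .     .     .  
 0.10  0.01  0.01  0.01  0.09  0.17  0.16  0.10  0.01  0.01  0.00  0.08  0.24  0.89   .     .     .  
 0.05  0.01  0.01  0.01  0.04  0.14  0.09  0.06  0.01  0.01  0.01  0.06  0.09  0.84  0.83   .     .  
 0.00  0.01  0.00  0.01  0.01  0.01  0.00  0.01  0.00  0.10  0.07  0.05  0.0
[... 10550 characters left out ...]
89]
 [ 0.633 -0.006  0.094]
 [ 0.628 -0.006  0.093]
 [ 0.623 -0.006  0.093]
 [ 0.626 -0.006  0.091]
 [ 0.631 -0.005  0.087]
 [ 0.613 -0.003  0.092]
 [ 0.623 -0.003  0.09 ]
 [ 0.618 -0.003  0.09 ]
 [ 0.616 -0.003  0.09 ]
 [ 0.629 -0.003  0.088]
 [ 0.621 -0.003  0.088]
 [ 0.626 -0.003  0.087]
 [ 0.62  -0.001  0.094]
 [ 0.623 -0.001  0.094]
 [ 0.615 -0.001  0.094]
 [ 0.626 -0.001  0.092]
 [ 0.613 -0.001  0.092]
 [ 0.618 -0.     0.089]
 [ 0.611 -0.     0.087]
 [ 0.612  0.002  0.097]
 [ 0.618  0.002  0.094]
 [ 0.615  0.002  0.092]
 [ 0.611  0.002  0.09 ]
 [ 0.621  0.002  0.089]
 [ 0.617  0.004  0.097]
 [ 0.615  0.004  0.097]
 [ 0.621  0.005  0.089]
 [ 0.613  0.005  0.09 ]
 [ 0.618  0.007  0.091]]
```

Run:
```python
import numpy as np
np.set_printoptions(precision=4,suppress=True)
for n in ('top','side'):
    P=np.load(n+'P.npy')
    k=(abs(P[:,0]-.66)<.07)&(P[:,1]>-.09)&(P[:,1]<.03)&(P[:,2]>.084)&(P[:,2]<.11)
    Q=P[k]; d=np.linalg.norm(Q[:,:2]-[.662,-.03],axis=1)
    hub=Q[(d<.016)&(Q[:,2]>.095)]; print(n,'hub mean',hub.mean(0),'range mid',(hub.min(0)+hub.max(0))/2)
    bar=Q[(d>.022)&(d<.045)]; c=bar[:,:2].mean(0); u,s,v=np.linalg.svd(bar[:,:2]-c); print('bar',c,np.degrees(np.arctan2(v[0,1],v[0,0])))
    for nm,e in (('red',[.708,-.062]),('blk',[.615,.003])):
        q=Q[np.linalg.norm(Q[:,:2]-e,axis=1)<.011]; print(nm,q.mean(0),(q.min(0)+q.max(0))/2)
    k=(abs(P[:,0]-.653)<.02)&(P[:,1]>-.19)&(P[:,1]<-.12)&(P[:,2]>.05)&(P[:,2]<.075); print('post',P[k].mean(0) if k.any() else None,P[k].min(0),P[k].max(0))
```

```text
top hub mean [ 0.6622 -0.0298  0.0993] range mid [ 0.6625 -0.0304  0.1009]
bar [ 0.6637 -0.031 ] 145.29014922318962
red [ 0.7073 -0.0611  0.0922] [ 0.7066 -0.0609  0.0922]
blk [0.617  0.0008 0.091 ] [0.6169 0.0013 0.0909]
post [ 0.653  -0.1542  0.0594] [ 0.6473 -0.1609  0.0507] [ 0.6595 -0.1483  0.0671]
side hub mean [ 0.6629 -0.0324  0.1017] range mid [ 0.6636 -0.0307  0.1012]
bar [ 0.663  -0.0292] -33.83944074007403
red [ 0.7077 -0.0606  0.0936] [ 0.7075 -0.0597  0.0929]
blk [0.6178 0.001  0.0934] [0.6185 0.0021 0.0926]
post [ 0.6543 -0.1547  0.0587] [ 0.6478 -0.1603  0.0502] [ 0.6612 -0.1458  0.0657]
```

{"op": "arm_command", "data": {"series": [{"x": -1,"twist": -1,"hand": -1},{"x": -1,"twist": -1,"hand": -1},{"x": -1,"twist": -1,"hand": -1},{"x": -1,"twist": -1,"hand": -1},{"x": -1,"twist": -1,"hand": -1},{"hand": -1}], "newtons": 20}}

```text
invalid input
```

{"op": "arm_command", "data": {"series": [{"x": -1.0,"y": 0,"z": 0,"twist": -1.0,"hand": -1.0}]}}

```text
clock: 1.18
tool_pos: [0.1844, -0.5957, 0.2176]
tool_rot: [0.83, -0.557, 0.002, 0.001]
contact_force: [-0.1, -0.1, -0.6]
width: 0.0897
```

```bash
cat > plan.py <<'E'
import numpy as np, json, sys
def plan(p,az,wps,hand=-1.0):
    """wps: (x,y,z,azdeg,n)"""
    out=[];p=np.array(p,float)
    for (x,y,z,a2,n) in wps:
        for i in range(n):
            k=n-i; d=(np.array([x,y,z])-p)/k; da=(a2-az)/k
            a=np.radians(az); ex=np.array([np.cos(a),np.sin(a),0]); ey=np.array([np.sin(a),-np.cos(a),0])
            row=dict(x=round(float(d@ex)/.03,2),y=round(float(d@ey)/.03,2),z=round(float(-d[2])/.03,2),twist=round(-da/5,2),hand=hand)
            assert max(abs(v) for v in row.values())<=1,row
            out.append(row); p=p+(ex*row['x']+ey*row['y'])*.03-np.array([0,0,row['z']*.03]); az-=row['twist']*5
    print(json.dumps(out)); print(p,az)
E
python3 - <<'E'
from plan import plan
import math
plan([.184,-.5935,.2185],-67.8,[(.22,-.45,.21,-50,6),(.50,-.25,.20,-4.2,14)])
E
```

```text
[{"x": -0.66, "y": -0.49, "z": 0.05, "twist": -0.59, "hand": -1.0}, {"x": -0.64, "y": -0.52, "z": 0.05, "twist": -0.59, "hand": -1.0}, {"x": -0.61, "y": -0.55, "z": 0.05, "twist": -0.59, "hand": -1.0}, {"x": -0.58, "y": -0.58, "z": 0.04, "twist": -0.6, "hand": -1.0}, {"x": -0.55, "y": -0.61, "z": 0.05, "twist": -0.59, "hand": -1.0}, {"x": -0.51, "y": -0.64, "z": 0.04, "twist": -0.6, "hand": -1.0}, {"x": 0.06, "y": -0.82, "z": 0.02, "twist": -0.65, "hand": -1.0}, {"x": 0.11, "y": -0.81, "z": 0.02, "twist": -0.65, "hand": -1.0}, {"x": 0.16, "y": -0.8, "z": 0.02, "twist": -0.65, "hand": -1.0}, {"x": 0.2, "y": -0.79, "z": 0.03, "twist": -0.66, "hand": -1.0}, {"x": 0.25, "y": -0.78, "z": 0.02, "twist": -0.65, "hand": -1.0}, {"x": 0.29, "y": -0.77, "z": 0.03, "twist": -0.66, "hand": -1.0}, {"x": 0.33, "y": -0.75, "z": 0.02, "twist": -0.65, "hand": -1.0}, {"x": 0.38, "y": -0.73, "z": 0.03, "twist": -0.66, "hand": -1.0}, {"x": 0.42, "y": -0.71, "z": 0.02, "twist": -0.65, "hand": -1.0}, {"x": 0.46, "y": -0.68, "z": 0.03, "twist": -0.66, "hand": -1.0}, {"x": 0.49, "y": -0.65, "z": 0.02, "twist": -0.65, "hand": -1.0}, {"x": 0.53, "y": -0.62, "z": 0.03, "twist": -0.66, "hand": -1.0}, {"x": 0.56, "y": -0.6, "z": 0.02, "twist": -0.65, "hand": -1.0}, {"x": 0.6, "y": -0.56, "z": 0.03, "twist": -0.66, "hand": -1.0}]
[ 0.49994865 -0.24994087  0.1999    ] -4.199999999999985
```

{"op": "arm_command", "data": {"series": [{"x": -0.66,"y": -0.49,"z": 0.05,"twist": -0.59,"hand": -1.0},{"x": -0.64,"y": -0.52,"z": 0.05,"twist": -0.59,"hand": -1.0},{"x": -0.61,"y": -0.55,"z": 0.05,"twist": -0.59,"hand": -1.0},{"x": -0.58,"y": -0.58,"z": 0.04,"twist": -0.6,"hand": -1.0},{"x": -0.55,"y": -0.61,"z": 0.05,"twist": -0.59,"hand": -1.0},{"x": -0.51,"y": -0.64,"z": 0.04,"twist": -0.6,"hand": -1.0},{"x": 0.06,"y": -0.82,"z": 0.02,"twist": -0.65,"hand": -1.0},{"x": 0.11,"y": -0.81,"z": 0.02,"twist": -0.65,"hand": -1.0},{"x": 0.16,"y": -0.8,"z": 0.02,"twist": -0.65,"hand": -1.0},{"x": 0.2,"y": -0.79,"z": 0.03,"twist": -0.66,"hand": -1.0},{"x": 0.25,"y": -0.78,"z": 0.02,"twist": -0.65,"hand": -1.0},{"x": 0.29,"y": -0.77,"z": 0.03,"twist": -0.66,"hand": -1.0},{"x": 0.33,"y": -0.75,"z": 0.02,"twist": -0.65,"hand": -1.0},{"x": 0.38,"y": -0.73,"z": 0.03,"twist": -0.66,"hand": -1.0},{"x": 0.42,"y": -0.71,"z": 0.02,"twist": -0.65,"hand": -1.0},{"x": 0.46,"y": -0.68,"z": 0.03,"twist": -0.66,"hand": -1.0},{"x": 0.49,"y": -0.65,"z": 0.02,"twist": -0.65,"hand": -1.0},{"x": 0.53,"y": -0.62,"z": 0.03,"twist": -0.66,"hand": -1.0},{"x": 0.56,"y": -0.6,"z": 0.02,"twist": -0.65,"hand": -1.0},{"x": 0.6,"y": -0.56,"z": 0.03,"twist": -0.66,"hand": -1.0}]}}

```text
clock: 2.85
tool_pos: [0.5001, -0.2482, 0.2002]
tool_rot: [0.999, -0.036, 0.0, 0.0]
contact_force: [0.0, 0.0, 0.1]
width: 0.0003
```

Run:
```python
from plan import plan
plan([.500,-.25,.2],-4.2,[(.6505,-.194,.14,-4.2,7),(.6505,-.194,.046,-4.2,5)])
```

```text
[{"x": 0.7, "y": -0.32, "z": 0.29, "twist": -0.0, "hand": -1.0}, {"x": 0.69, "y": -0.32, "z": 0.29, "twist": -0.0, "hand": -1.0}, {"x": 0.7, "y": -0.32, "z": 0.28, "twist": -0.0, "hand": -1.0}, {"x": 0.69, "y": -0.32, "z": 0.29, "twist": -0.0, "hand": -1.0}, {"x": 0.7, "y": -0.32, "z": 0.28, "twist": -0.0, "hand": -1.0}, {"x": 0.69, "y": -0.31, "z": 0.29, "twist": -0.0, "hand": -1.0}, {"x": 0.7, "y": -0.32, "z": 0.28, "twist": -0.0, "hand": -1.0}, {"x": -0.0, "y": 0.0, "z": 0.63, "twist": -0.0, "hand": -1.0}, {"x": -0.0, "y": 0.0, "z": 0.63, "twist": -0.0, "hand": -1.0}, {"x": -0.0, "y": 0.0, "z": 0.62, "twist": -0.0, "hand": -1.0}, {"x": -0.0, "y": 0.0, "z": 0.63, "twist": -0.0, "hand": -1.0}, {"x": -0.0, "y": 0.0, "z": 0.62, "twist": -0.0, "hand": -1.0}]
[ 0.65060728 -0.19397976  0.0461    ] -4.2
```

{"op": "arm_command", "data": {"series": [{"x": 0.7,"y": -0.32,"z": 0.29,"twist": 0,"hand": -1},{"x": 0.7,"y": -0.32,"z": 0.29,"twist": 0,"hand": -1},{"x": 0.7,"y": -0.32,"z": 0.28,"twist": 0,"hand": -1},{"x": 0.69,"y": -0.32,"z": 0.29,"twist": 0,"hand": -1},{"x": 0.7,"y": -0.32,"z": 0.28,"twist": 0,"hand": -1},{"x": 0.69,"y": -0.31,"z": 0.29,"twist": 0,"hand": -1},{"x": 0.69,"y": -0.32,"z": 0.28,"twist": 0,"hand": -1},{"x": 0,"y": 0,"z": 0.63,"twist": 0,"hand": -1},{"x": 0,"y": 0,"z": 0.63,"twist": 0,"hand": -1},{"x": 0,"y": 0,"z": 0.62,"twist": 0,"hand": -1},{"x": 0,"y": 0,"z": 0.63,"twist": 0,"hand": -1},{"x": 0,"y": 0,"z": 0.62,"twist": 0,"hand": -1},{"x": 0,"y": 0,"z": 0,"twist": 0,"hand": -1}]}}

```text
clock: 3.93
tool_pos: [0.6467, -0.1926, 0.0419]
tool_rot: [0.999, -0.037, -0.004, -0.001]
contact_force: [-0.3, -0.0, -0.6]
width: 0.0004
```

Run:
```python
from h import *
for n,b in (("top",(180,320,260,420)),("side",(150,330,240,440))):
    s=vision.snapshot(n); cv2.imwrite(f'pics/{n}1.png',cv2.resize(s['image'][b[0]:b[1],b[2]:b[3]],None,fx=3.3,fy=3.3))
```

```text
(no output)
```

View pics/side1.png

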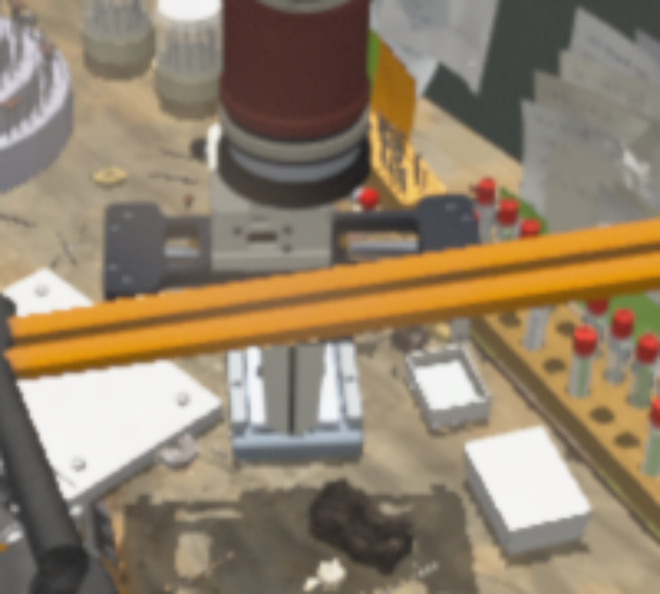

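{"op": "arm_command", "data": {"series": [{"x": 0.05,"y": -0.3,"z": 0,"twist": 0,"hand": -1},{"x": 0,"y": -0.3,"z": 0,"twist": 0,"hand": -1},{"x": 0,"y": -0.2,"z": 0,"twist": 0,"hand": -1},{"x": 0,"y": -0.2,"z": 0,"twist": 0,"hand": -1},{"x": 0,"y": -0.1,"z": 0,"twist": 0,"hand": -1}]}}

```text
clock: 4.45
tool_pos: [0.6547, -0.1602, 0.0476]
tool_rot: [0.999, -0.036, 0.001, 0.001]
contact_force: [0.2, -2.4, 1.9]
width: 0.0005
```

{"op": "arm_command", "data": {"series": [{"x": 0,"y": -0.15,"z": 0.05,"twist": 0,"hand": -1},{"x": 0,"y": -0.15,"z": 0.05,"twist": 0,"hand": -1},{"x": 0,"y": -0.15,"z": 0,"twist": 0,"hand": -1},{"x": 0,"y": -0.15,"z": 0,"twist": 0,"hand": -1},{"x": 0,"y": -0.15,"z": 0,"twist": 0,"hand": -1},{"x": 0,"y": -0.1,"z": 0,"twist": 0,"hand": -1},{"x": 0,"y": 0,"z": 0,"twist": 0,"hand": -1}]}}

```text
clock: 5.03
tool_pos: [0.6557, -0.1328, 0.0431]
tool_rot: [0.999, -0.036, -0.0, -0.001]
contact_force: [-0.1, -1.1, 1.8]
width: 0.0008
```

{"op": "arm_command", "data": {"series": [{"x": 0,"y": -0.1,"z": 0,"twist": 0,"hand": -1},{"x": 0,"y": -0.1,"z": 0,"twist": 0,"hand": -1},{"x": 0,"y": 0,"z": 0,"twist": 0,"hand": -1}]}}

```text
clock: 5.28
tool_pos: [0.656, -0.1274, 0.043]
tool_rot: [0.999, -0.036, -0.0, -0.001]
contact_force: [-0.6, -1.3, 2.8]
width: 0.0008
```

{"op": "arm_command", "data": {"series": [{"x": 0,"y": -0.08,"z": 0,"twist": 0,"hand": -1},{"x": 0,"y": 0,"z": 0,"twist": 0,"hand": -1},{"x": 0,"y": 0,"z": 0,"twist": 0,"hand": -1}]}}

```text
clock: 5.53
tool_pos: [0.6561, -0.1259, 0.043]
tool_rot: [0.999, -0.037, -0.0, -0.0]
contact_force: [-0.4, -2.4, 1.3]
width: 0.0003
```

{"op": "arm_command", "data": {"series": [{"x": 0,"y": -0.08,"z": 0,"twist": 0,"hand": -1},{"x": 0,"y": 0,"z": 0,"twist": 0,"hand": -1},{"x": 0,"y": 0,"z": 0,"twist": 0,"hand": -1}]}}

```text
clock: 5.78
tool_pos: [0.6564, -0.1258, 0.043]
tool_rot: [0.999, -0.037, 0.0, 0.001]
contact_force: [0.2, -5.3, 0.5]
width: 0.0003
```

{"op": "arm_command", "data": {"series": [{"x": 0,"y": -0.08,"z": 0,"twist": 0,"hand": -1},{"x": 0,"y": 0,"z": 0,"twist": 0,"hand": -1},{"x": 0,"y": 0,"z": 0,"twist": 0,"hand": -1}]}}

```text
clock: 6.03
tool_pos: [0.6569, -0.1255, 0.0433]
tool_rot: [0.999, -0.038, 0.001, 0.003]
contact_force: [-0.3, -7.7, 1.7]
width: 0.0006
```

{"op": "arm_command", "data": {"series": [{"x": 0,"y": 0.3,"z": 0,"twist": 0,"hand": -1},{"x": 0,"y": 0.6,"z": 0,"twist": 0,"hand": -1},{"x": 0,"y": 0,"z": -0.6,"twist": 0,"hand": -1},{"x": 0,"y": 0,"z": -1,"twist": 0,"hand": -1},{"x": -0.5,"y": 0,"z": -1,"twist": 0,"hand": -1},{"x": -1,"y": 0,"z": -1,"twist": 0,"hand": -1},{"x": -1,"y": 0,"z": -0.5,"twist": 0,"hand": -1},{"x": -1,"y": 0,"z": 0,"twist": 0,"hand": -1},{"x": -1,"y": 0,"z": 0,"twist": 0,"hand": -1},{"x": -0.5,"y": 0,"z": 0,"twist": 0,"hand": -1}]}}

```text
clock: 6.87
tool_pos: [0.5015, -0.1349, 0.1657]
tool_rot: [0.999, -0.036, -0.002, -0.001]
contact_force: [-0.4, -0.4, 0.8]
width: 0.0002
```

Run:
```python
from h import *
np.set_printoptions(precision=4,suppress=True)
s=vision.snapshot("top"); 
cv2.imwrite('pics/top2.png',cv2.resize(s['image'][180:320,240:440],None,fx=4,fy=4))
for k,z in (("post_top",.062),("red_ball",.09),("press_axis",.09)):
    for m in mark_of(k,"top")[:1]: print(k,m['score'],atz(s,m['position'],z))
v,u=np.mgrid[0:480,0:640]; z=s['z_map']
d=np.stack([(u-s['cx'])/s['fx']*z,(v-s['cy'])/s['fy']*z,z],-1).reshape(-1,3); P=(d-np.array(s['t']))@np.array(s['R'])
k=(abs(P[:,0]-.656)<.02)&(P[:,1]>-.15)&(P[:,1]<-.085)&(P[:,2]>.05)&(P[:,2]<.075); print('post',P[k].mean(0))
print(r.sense()['tool_pos'],r.sense()['joints'],r.sense()['clock'])
```

```text
post_top 0.56 [ 0.6495 -0.1079  0.062 ]
red_ball 0.71 [ 0.7059 -0.069   0.09  ]
press_axis 0.72 [ 0.6606 -0.0286  0.09  ]
post [ 0.6564 -0.1114  0.0585]
[ 0.5063 -0.136   0.1658] [ 0.4737  0.5067 -0.3725  1.847   0.2387  0.8308 -0.0904] 7.0667
```

View pics/top2.png

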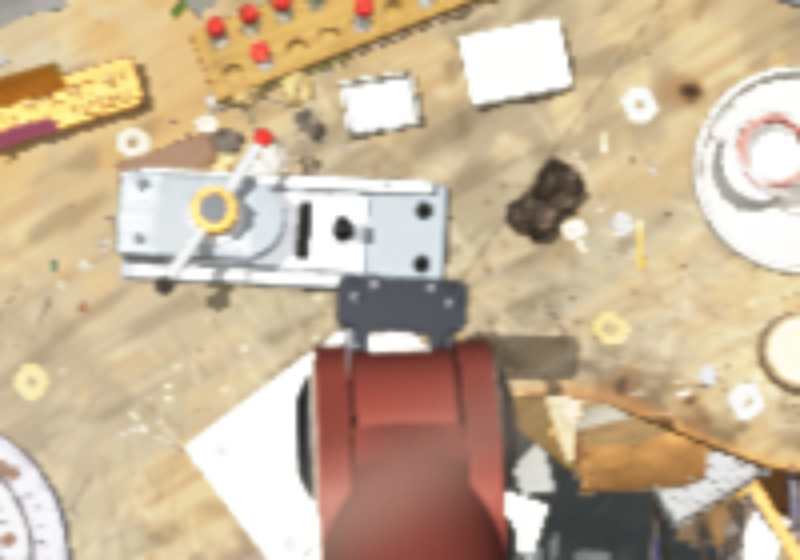

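```bash
cat > circ.py <<'E'
import sys; from plan import plan
import numpy as np, json
from workcell import r
def circ(p0,a0,a1,n,az,R=.042,z=.080,C=(.663,-.030)):
    w=[]
    for a in np.linspace(a0,a1,n+1)[1:]:
        a=np.radians(a); w.append((C[0]+R*np.cos(a),C[1]+R*np.sin(a),z,az,1))
    plan(p0,az,w)
E
python3 - <<'E'
from plan import plan
from circ import circ
import numpy as np
C=np.array([.663,-.03]); a=np.radians(50); s=C+.042*np.array([np.cos(a),np.sin(a)]); print(s)
plan([.5063,-.136,.1658],-4.2,[(s[0],s[1],.16,-55,11),(s[0],s[1],.080,-55,6)])
E
```

```text
[0.68999708 0.00217387]
[{"x": 0.52, "y": -0.46, "z": 0.02, "twist": 0.92, "hand": -1.0}, {"x": 0.49, "y": -0.5, "z": 0.02, "twist": 0.92, "hand": -1.0}, {"x": 0.44, "y": -0.54, "z": 0.02, "twist": 0.92, "hand": -1.0}, {"x": 0.4, "y": -0.57, "z": 0.02, "twist": 0.93, "hand": -1.0}, {"x": 0.35, "y": -0.6, "z": 0.02, "twist": 0.92, "hand": -1.0}, {"x": 0.3, "y": -0.63, "z": 0.02, "twist": 0.92, "hand": -1.0}, {"x": 0.25, "y": -0.65, "z": 0.01, "twist": 0.93, "hand": -1.0}, {"x": 0.2, "y": -0.67, "z": 0.02, "twist": 0.92, "hand": -1.0}, {"x": 0.15, "y": -0.68, "z": 0.01, "twist": 0.93, "hand": -1.0}, {"x": 0.09, "y": -0.69, "z": 0.02, "twist": 0.92, "hand": -1.0}, {"x": 0.04, "y": -0.69, "z": 0.01, "twist": 0.93, "hand": -1.0}, {"x": -0.0, "y": -0.0, "z": 0.45, "twist": -0.0, "hand": -1.0}, {"x": -0.0, "y": -0.0, "z": 0.44, "twist": -0.0, "hand": -1.0}, {"x": -0.0, "y": -0.0, "z": 0.45, "twist": -0.0, "hand": -1.0}, {"x": -0.0, "y": -0.0, "z": 0.44, "twist": -0.0, "hand": -1.0}, {"x": -0.0, "y": -0.0, "z": 0.45, "twist": -0.0, "hand": -1.0}, {"x": -0.0, "y": -0.0, "z": 0.44, "twist": -0.0, "hand": -1.0}]
[0.68991605 0.00210364 0.08      ] -55.00000000000001
```

{"op": "arm_command", "data": {"series": [{"x": 0.52,"y": -0.46,"z": 0.02,"twist": 0.92,"hand": -1.0},{"x": 0.49,"y": -0.5,"z": 0.02,"twist": 0.92,"hand": -1.0},{"x": 0.44,"y": -0.54,"z": 0.02,"twist": 0.92,"hand": -1.0},{"x": 0.4,"y": -0.57,"z": 0.02,"twist": 0.93,"hand": -1.0},{"x": 0.35,"y": -0.6,"z": 0.02,"twist": 0.92,"hand": -1.0},{"x": 0.3,"y": -0.63,"z": 0.02,"twist": 0.92,"hand": -1.0},{"x": 0.25,"y": -0.65,"z": 0.01,"twist": 0.93,"hand": -1.0},{"x": 0.2,"y": -0.67,"z": 0.02,"twist": 0.92,"hand": -1.0},{"x": 0.15,"y": -0.68,"z": 0.01,"twist": 0.93,"hand": -1.0},{"x": 0.09,"y": -0.69,"z": 0.02,"twist": 0.92,"hand": -1.0},{"x": 0.04,"y": -0.69,"z": 0.01,"twist": 0.93,"hand": -1.0},{"x": 0,"y": 0,"z": 0,"twist": 0,"hand": -1.0},{"x": 0,"y": 0,"z": 0,"twist": 0,"hand": -1.0}]}}

```text
clock: 8.15
tool_pos: [0.6901, 0.0033, 0.1587]
tool_rot: [0.888, -0.46, -0.001, -0.001]
contact_force: [-0.1, -0.8, 0.4]
width: 0.0003
```

Pose is right (az −54.8°). Descend.

{"op": "arm_command", "data": {"series": [{"x": 0,"y": 0,"z": 0.5,"twist": 0,"hand": -1},{"x": 0,"y": 0,"z": 0.5,"twist": 0,"hand": -1},{"x": 0,"y": 0,"z": 0.5,"twist": 0,"hand": -1},{"x": 0,"y": 0,"z": 0.5,"twist": 0,"hand": -1},{"x": 0,"y": 0,"z": 0.4,"twist": 0,"hand": -1},{"x": 0,"y": 0,"z": 0.22,"twist": 0,"hand": -1},{"x": 0,"y": 0,"z": 0,"twist": 0,"hand": -1},{"x": 0,"y": 0,"z": 0,"twist": 0,"hand": -1}]}}

```text
clock: 8.82
tool_pos: [0.6893, 0.0003, 0.0814]
tool_rot: [0.887, -0.462, -0.0, -0.0]
contact_force: [-0.4, 0.8, 0.5]
width: 0.0006
```

Run:
```python
from circ import *
C=(.663,-.03); a=np.radians(50); s=[C[0]+.042*np.cos(a),C[1]+.042*np.sin(a),.08]
circ(s,50,-30,16,-55)
a=np.radians(-30); s=[C[0]+.042*np.cos(a),C[1]+.042*np.sin(a),.08]
circ(s,-30,-110,20,-55)
```

```text
[{"x": 0.12, "y": -0.03, "z": -0.0, "twist": -0.0, "hand": -1.0}, {"x": 0.12, "y": -0.01, "z": -0.0, "twist": -0.0, "hand": -1.0}, {"x": 0.12, "y": -0.01, "z": -0.0, "twist": -0.0, "hand": -1.0}, {"x": 0.12, "y": 0.01, "z": -0.0, "twist": -0.0, "hand": -1.0}, {"x": 0.13, "y": 0.01, "z": -0.0, "twist": -0.0, "hand": -1.0}, {"x": 0.11, "y": 0.03, "z": -0.0, "twist": -0.0, "hand": -1.0}, {"x": 0.12, "y": 0.04, "z": -0.0, "twist": -0.0, "hand": -1.0}, {"x": 0.11, "y": 0.04, "z": -0.0, "twist": -0.0, "hand": -1.0}, {"x": 0.11, "y": 0.06, "z": -0.0, "twist": -0.0, "hand": -1.0}, {"x": 0.11, "y": 0.07, "z": -0.0, "twist": -0.0, "hand": -1.0}, {"x": 0.09, "y": 0.07, "z": -0.0, "twist": -0.0, "hand": -1.0}, {"x": 0.09, "y": 0.08, "z": -0.0, "twist": -0.0, "hand": -1.0}, {"x": 0.08, "y": 0.09, "z": -0.0, "twist": -0.0, "hand": -1.0}, {"x": 0.08, "y": 0.1, "z": -0.0, "twist": -0.0, "hand": -1.0}, {"x": 0.06, "y": 0.1, "z": -0.0, "twist": -0.0, "hand": -1.0}, {"x": 0.06, "y": 0.11, "z": -0.0, "twist": -0.0, "hand": -1.0}]
[ 0.6993683  -0.05096021  0.08      ] -55.0
[{"x": 0.04, "y": 0.09, "z": -
[... 600 characters left out ...]
 -1.0}, {"x": -0.03, "y": 0.1, "z": -0.0, "twist": -0.0, "hand": -1.0}, {"x": -0.03, "y": 0.09, "z": -0.0, "twist": -0.0, "hand": -1.0}, {"x": -0.04, "y": 0.09, "z": -0.0, "twist": -0.0, "hand": -1.0}, {"x": -0.05, "y": 0.08, "z": -0.0, "twist": -0.0, "hand": -1.0}, {"x": -0.05, "y": 0.08, "z": -0.0, "twist": -0.0, "hand": -1.0}, {"x": -0.06, "y": 0.08, "z": -0.0, "twist": -0.0, "hand": -1.0}, {"x": -0.06, "y": 0.08, "z": -0.0, "twist": -0.0, "hand": -1.0}, {"x": -0.07, "y": 0.07, "z": -0.0, "twist": -0.0, "hand": -1.0}, {"x": -0.08, "y": 0.06, "z": -0.0, "twist": -0.0, "hand": -1.0}, {"x": -0.08, "y": 0.06, "z": -0.0, "twist": -0.0, "hand": -1.0}]
[ 0.6485259  -0.06939065  0.08      ] -55.0
```

{"op": "arm_command", "data": {"series": [{"x": 0.12,"y": -0.03,"z": 0,"twist": 0,"hand": -1},{"x": 0.12,"y": -0.01,"z": 0,"twist": 0,"hand": -1},{"x": 0.12,"y": -0.01,"z": 0,"twist": 0,"hand": -1},{"x": 0.12,"y": 0.01,"z": 0,"twist": 0,"hand": -1},{"x": 0.13,"y": 0.01,"z": 0,"twist": 0,"hand": -1},{"x": 0.11,"y": 0.03,"z": 0,"twist": 0,"hand": -1},{"x": 0.12,"y": 0.04,"z": 0,"twist": 0,"hand": -1},{"x": 0.11,"y": 0.04,"z": 0,"twist": 0,"hand": -1},{"x": 0.11,"y": 0.06,"z": 0,"twist": 0,"hand": -1},{"x": 0.11,"y": 0.07,"z": 0,"twist": 0,"hand": -1},{"x": 0.09,"y": 0.07,"z": 0,"twist": 0,"hand": -1},{"x": 0.09,"y": 0.08,"z": 0,"twist": 0,"hand": -1},{"x": 0.08,"y": 0.09,"z": 0,"twist": 0,"hand": -1},{"x": 0.08,"y": 0.1,"z": 0,"twist": 0,"hand": -1},{"x": 0.06,"y": 0.1,"z": 0,"twist": 0,"hand": -1},{"x": 0.06,"y": 0.11,"z": 0,"twist": 0,"hand": -1}]}}

```text
clock: 10.15
tool_pos: [0.698, -0.0513, 0.0813]
tool_rot: [0.887, -0.462, -0.001, -0.001]
contact_force: [-1.7, 4.5, -0.6]
width: 0.0007
```

{"op": "arm_command", "data": {"series": [{"x": 0.04,"y": 0.09,"z": 0,"twist": 0,"hand": -1},{"x": 0.03,"y": 0.09,"z": 0,"twist": 0,"hand": -1},{"x": 0.03,"y": 0.1,"z": 0,"twist": 0,"hand": -1},{"x": 0.01,"y": 0.09,"z": 0,"twist": 0,"hand": -1},{"x": 0.02,"y": 0.1,"z": 0,"twist": 0,"hand": -1}]}}

```text
clock: 10.57
tool_pos: [0.6902, -0.0642, 0.0818]
tool_rot: [0.887, -0.462, 0.001, -0.001]
contact_force: [2.4, 3.5, 0.5]
width: 0.0007
```

Run:
```python
from h import *
np.set_printoptions(precision=4,suppress=True)
s=vision.snapshot("top"); cv2.imwrite('pics/top3.png',cv2.resize(s['image'][180:320,240:440],None,fx=4,fy=4))
s=vision.snapshot("side"); cv2.imwrite('pics/side3.png',cv2.resize(s['image'][150:290,250:430],None,fx=4,fy=4))
```

```text
(no output)
```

View pics/side3.png

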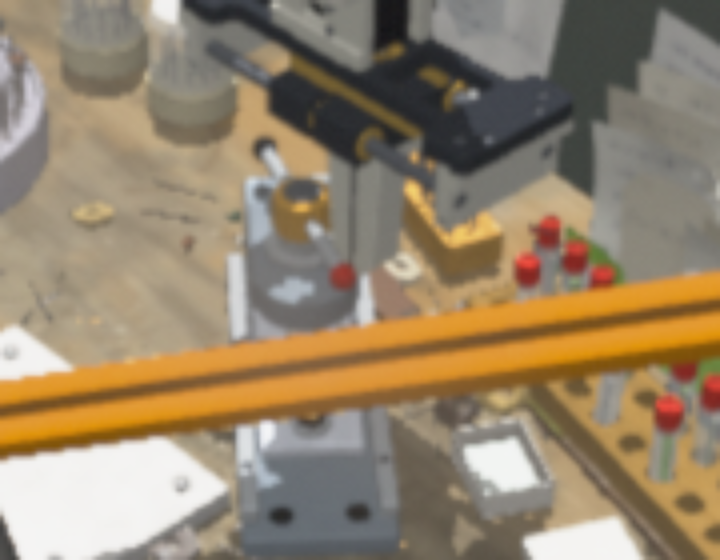

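{"op": "arm_command", "data": {"series": [{"x": 0.0,"y": 0.1,"z": 0,"twist": 0,"hand": -1},{"x": 0,"y": 0.09,"z": 0,"twist": 0,"hand": -1},{"x": -0.01,"y": 0.1,"z": 0,"twist": 0,"hand": -1},{"x": -0.01,"y": 0.1,"z": 0,"twist": 0,"hand": -1},{"x": -0.03,"y": 0.09,"z": 0,"twist": 0,"hand": -1},{"x": -0.03,"y": 0.1,"z": 0,"twist": 0,"hand": -1},{"x": -0.03,"y": 0.09,"z": 0,"twist": 0,"hand": -1},{"x": -0.04,"y": 0.09,"z": 0,"twist": 0,"hand": -1},{"x": -0.05,"y": 0.08,"z": 0,"twist": 0,"hand": -1},{"x": -0.05,"y": 0.08,"z": 0,"twist": 0,"hand": -1},{"x": -0.06,"y": 0.08,"z": 0,"twist": 0,"hand": -1},{"x": -0.06,"y": 0.08,"z": 0,"twist": 0,"hand": -1},{"x": -0.07,"y": 0.07,"z": 0,"twist": 0,"hand": -1},{"x": -0.08,"y": 0.06,"z": 0,"twist": 0,"hand": -1},{"x": -0.08,"y": 0.06,"z": 0,"twist": 0,"hand": -1}]}}

```text
clock: 11.92
tool_pos: [0.6472, -0.0714, 0.0812]
tool_rot: [0.887, -0.462, -0.0, 0.0]
contact_force: [2.3, -0.6, 0.9]
width: 0.0005
```

Run:
```python
from circ import *
C=(.663,-.03); 
for a0,a1,n in ((-110,-150,10),(-150,-190,10),(-190,-230,10),(-230,-270,10)):
    a=np.radians(a0); s=[C[0]+.042*np.cos(a),C[1]+.042*np.sin(a),.08]
    circ(s,a0,a1,n,-55)
```

```text
[{"x": -0.08, "y": 0.05, "z": -0.0, "twist": -0.0, "hand": -1.0}, {"x": -0.09, "y": 0.05, "z": -0.0, "twist": -0.0, "hand": -1.0}, {"x": -0.09, "y": 0.04, "z": -0.0, "twist": -0.0, "hand": -1.0}, {"x": -0.09, "y": 0.04, "z": -0.0, "twist": -0.0, "hand": -1.0}, {"x": -0.09, "y": 0.03, "z": -0.0, "twist": -0.0, "hand": -1.0}, {"x": -0.1, "y": 0.02, "z": -0.0, "twist": -0.0, "hand": -1.0}, {"x": -0.09, "y": 0.01, "z": -0.0, "twist": -0.0, "hand": -1.0}, {"x": -0.1, "y": 0.01, "z": -0.0, "twist": -0.0, "hand": -1.0}, {"x": -0.1, "y": 0.0, "z": -0.0, "twist": -0.0, "hand": -1.0}, {"x": -0.1, "y": -0.0, "z": -0.0, "twist": -0.0, "hand": -1.0}]
[ 0.62648873 -0.05091457  0.08      ] -55.0
[{"x": -0.1, "y": -0.01, "z": -0.0, "twist": -0.0, "hand": -1.0}, {"x": -0.09, "y": -0.02, "z": -0.0, "twist": -0.0, "hand": -1.0}, {"x": -0.1, "y": -0.03, "z": -0.0, "twist": -0.0, "hand": -1.0}, {"x": -0.09, "y": -0.03, "z": -0.0, "twist": -0.0, "hand": -1.0}, {"x": -0.09, "y": -0.04, "z": -0.0, "twist": -0.0, "hand": -1.0}, {"x": -0.09, "y": -0.04, "z": -0.0, "twist": -0.0, "hand": -1.0}, {"x": -0.08, "y
[... 981 characters left out ...]
    ] -55.0
[{"x": -0.01, "y": -0.1, "z": -0.0, "twist": -0.0, "hand": -1.0}, {"x": 0.01, "y": -0.1, "z": -0.0, "twist": -0.0, "hand": -1.0}, {"x": 0.01, "y": -0.09, "z": -0.0, "twist": -0.0, "hand": -1.0}, {"x": 0.01, "y": -0.1, "z": -0.0, "twist": -0.0, "hand": -1.0}, {"x": 0.02, "y": -0.09, "z": -0.0, "twist": -0.0, "hand": -1.0}, {"x": 0.03, "y": -0.1, "z": -0.0, "twist": -0.0, "hand": -1.0}, {"x": 0.04, "y": -0.09, "z": -0.0, "twist": -0.0, "hand": -1.0}, {"x": 0.04, "y": -0.09, "z": -0.0, "twist": -0.0, "hand": -1.0}, {"x": 0.04, "y": -0.08, "z": -0.0, "twist": -0.0, "hand": -1.0}, {"x": 0.06, "y": -0.09, "z": -0.0, "twist": -0.0, "hand": -1.0}]
[0.66315909 0.01203301 0.08      ] -55.0
```

{"op": "arm_command", "data": {"series": [{"x": -0.08,"y": 0.05,"z": 0,"twist": 0,"hand": -1},{"x": -0.09,"y": 0.05,"z": 0,"twist": 0,"hand": -1},{"x": -0.09,"y": 0.04,"z": 0,"twist": 0,"hand": -1},{"x": -0.09,"y": 0.04,"z": 0,"twist": 0,"hand": -1}]}}

```text
clock: 12.25
tool_pos: [0.6372, -0.0658, 0.0813]
tool_rot: [0.887, -0.462, 0.0, 0.0]
contact_force: [3.7, -0.9, 0.6]
width: 0.0003
```

{"op": "arm_command", "data": {"series": [{"x": -0.09,"y": 0.03,"z": 0,"twist": 0,"hand": -1},{"x": -0.1,"y": 0.02,"z": 0,"twist": 0,"hand": -1},{"x": -0.09,"y": 0.01,"z": 0,"twist": 0,"hand": -1}]}}

```text
clock: 12.5
tool_pos: [0.6308, -0.0599, 0.0814]
tool_rot: [0.887, -0.462, 0.0, 0.0]
contact_force: [2.7, -1.1, 1.1]
width: 0.0009
```

```bash
cat > look.py <<'E'
import sys
from h import *
np.set_printoptions(precision=4,suppress=True)
n=sys.argv[1]
for c in ("top","side"):
    s=vision.snapshot(c); im=s['image'][180:320,240:440] if c=="top" else s['image'][150:290,250:430]
    cv2.imwrite(f'pics/{c}{n}.png',cv2.resize(im,None,fx=4,fy=4))
    for m in mark_of("red_ball",c)[:1]:
        p=atz(s,m['position'],.09); print(c,'red',round(m['score'],2),p,np.degrees(np.arctan2(p[1]+.03,p[0]-.663)),np.hypot(p[1]+.03,p[0]-.663))
E
python3 look.py 4
```

```text
side red 0.57 [ 0.607 -0.046  0.09 ] -164.00962514531665 0.058237018684626274
```

View pics/side4.png

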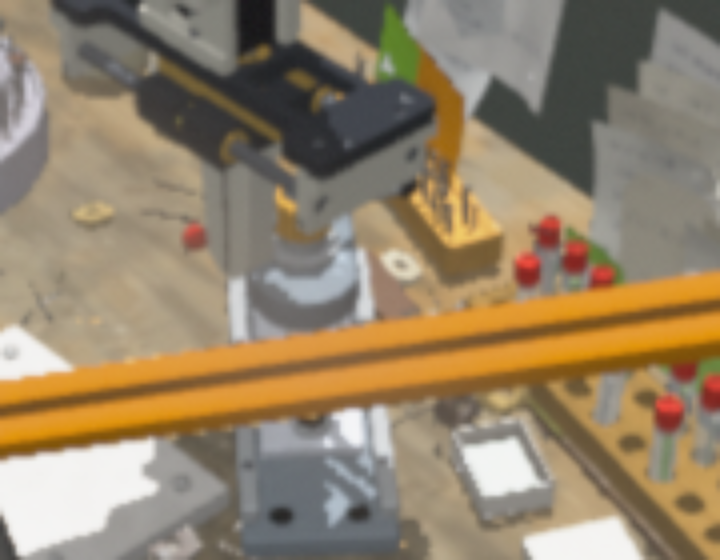

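View pics/top4.png

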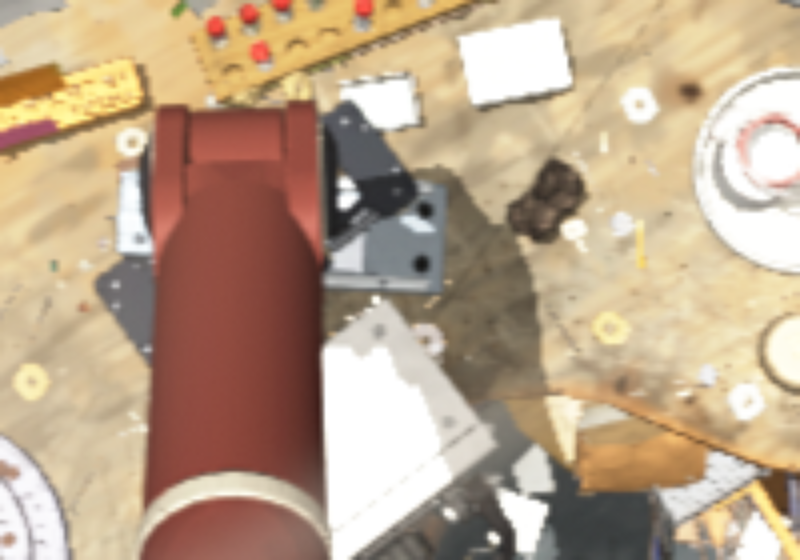

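{"op": "arm_command", "data": {"series": [{"x": -0.1,"y": 0.01,"z": 0,"twist": 0,"hand": -1},{"x": -0.1,"y": 0,"z": 0,"twist": 0,"hand": -1}]}}

```text
clock: 12.87
tool_pos: [0.6276, -0.0556, 0.0814]
tool_rot: [0.887, -0.462, 0.001, 0.0]
contact_force: [3.6, -3.9, 0.8]
width: 0.0004
```

{"op": "arm_command", "data": {"series": [{"x": -0.1,"y": 0,"z": 0,"twist": 0,"hand": -1},{"x": -0.1,"y": -0.01,"z": 0,"twist": 0,"hand": -1}]}}

```text
clock: 13.03
tool_pos: [0.6256, -0.0522, 0.0818]
tool_rot: [0.887, -0.462, 0.003, 0.001]
contact_force: [5.6, -6.4, 0.1]
width: 0.0006
```

{"op": "arm_command", "data": {"series": [{"x": -0.09,"y": -0.02,"z": 0,"twist": 0,"hand": -1},{"x": -0.1,"y": -0.03,"z": 0,"twist": 0,"hand": -1}]}}

```text
clock: 13.2
tool_pos: [0.6243, -0.0491, 0.082]
tool_rot: [0.886, -0.463, 0.004, 0.002]
contact_force: [5.6, -9.1, 1.3]
width: 0.0007
```

{"op": "arm_command", "data": {"series": [{"x": -0.09,"y": -0.03,"z": 0,"twist": 0,"hand": -1},{"x": -0.09,"y": -0.04,"z": 0,"twist": 0,"hand": -1}]}}

```text
clock: 13.37
tool_pos: [0.623, -0.0451, 0.0823]
tool_rot: [0.886, -0.464, 0.005, 0.002]
contact_force: [5.1, -9.8, 0.9]
width: 0.0007
```

{"op": "arm_command", "data": {"series": [{"x": -0.09,"y": -0.04,"z": 0,"twist": 0,"hand": -1},{"x": -0.08,"y": -0.05,"z": 0,"twist": 0,"hand": -1}]}}

```text
clock: 13.53
tool_pos: [0.622, -0.0389, 0.0823]
tool_rot: [0.886, -0.464, 0.004, 0.002]
contact_force: [4.7, -6.8, 2.8]
width: 0.0006
```

```bash
python3 look.py 5
```

```text
(no output)
```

View pics/side5.png

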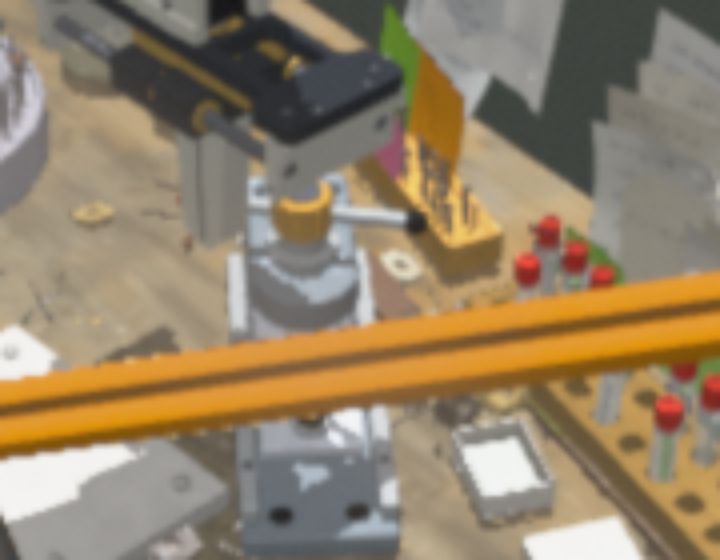

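Run:
```python
from h import *
s=dict(np.load('side0.npz'))
p=atz(s,(353.75,205.5),.09); print(p,np.degrees(np.arctan2(p[1]+.03,p[0]-.663)))
print(r.sense()['contact_force'],r.sense()['tool_pos'],r.sense()['clock'])
```

```text
[ 0.71858507 -0.04197018  0.09      ] -12.15298025076792
[-0.48280881  0.08807525 -0.86998522] [ 0.61827903 -0.0320962   0.08091764] 13.7333
```

{"op": "arm_command", "data": {"series": [{"x": -0.08,"y": -0.05,"z": 0,"twist": 0,"hand": -1}]}}

```text
clock: 13.82
tool_pos: [0.6177, -0.0289, 0.0805]
tool_rot: [0.887, -0.462, -0.002, 0.0]
contact_force: [-0.7, -0.6, -0.5]
width: 0.0003
```

```bash
python3 look.py 6
```

```text
side red 0.59 [ 0.6603 -0.0244  0.09  ] 115.49814379252904 0.006207668858220312
```

View pics/side6.png

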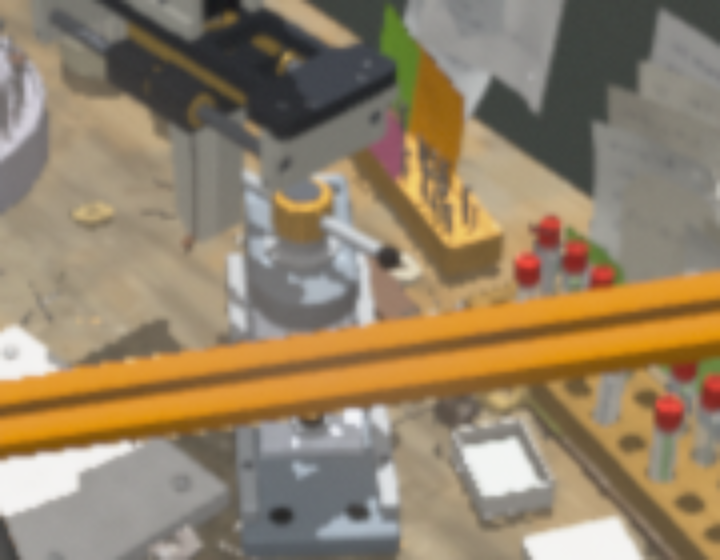

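{"op": "arm_command", "data": {"series": [{"x": -0.1,"y": 0.16,"z": 0,"twist": 0,"hand": -1},{"x": -0.1,"y": 0.16,"z": -0.3,"twist": 0,"hand": -1},{"x": 0,"y": 0,"z": -0.8,"twist": 0,"hand": -1},{"x": 0,"y": 0,"z": -1,"twist": 0,"hand": -1},{"x": 0,"y": 0,"z": -1,"twist": 0,"hand": -1},{"x": -0.3,"y": 0.8,"z": 0,"twist": -0.5,"hand": -1},{"x": -0.3,"y": 0.8,"z": 0,"twist": -0.5,"hand": -1},{"x": -0.3,"y": 0.8,"z": 0,"twist": -0.5,"hand": -1},{"x": 0,"y": 0.9,"z": 0,"twist": -0.5,"hand": -1},{"x": 0.2,"y": 0.8,"z": 0,"twist": -0.5,"hand": -1},{"x": 0,"y": 0,"z": 0,"twist": 0,"hand": -1},{"x": 0,"y": 0,"z": 0,"twist": 0,"hand": -1}]}}

```text
clock: 15.02
tool_pos: [0.5012, -0.0939, 0.1751]
tool_rot: [0.931, -0.364, 0.0, 0.0]
contact_force: [0.5, 0.6, -0.4]
width: 0.0007
```

```bash
python3 look.py 7
python3 - <<'E'
from h import *
np.set_printoptions(precision=4,suppress=True)
s=vision.snapshot("top"); v,u=np.mgrid[0:480,0:640]; z=s['z_map']
d=np.stack([(u-s['cx'])/s['fx']*z,(v-s['cy'])/s['fy']*z,z],-1).reshape(-1,3); P=(d-np.array(s['t']))@np.array(s['R'])
k=(abs(P[:,0]-.656)<.02)&(P[:,1]>-.15)&(P[:,1]<-.085)&(P[:,2]>.05)&(P[:,2]<.075); print('post',P[k].mean(0))
for n in ("bur_dome_1","charcoal_lump","flux_pot"):
    for m in mark_of(n,"top")[:1]: print(n,m['score'],atz(s,m['position'],0))
E
```

```text
top red 0.72 [0.6208 0.0036 0.09  ] 141.49225348424045 0.05393223321057377
side red 0.96 [0.6248 0.0099 0.09  ] 133.74005048798477 0.05529208782913477
post [ 0.6565 -0.1112  0.0584]
bur_dome_1 0.61 [0.6306 0.2078 0.    ]
charcoal_lump 0.58 [ 0.6766 -0.2516  0.    ]
flux_pot 0.69 [ 0.567  -0.4074  0.    ]
```

View pics/top7.png

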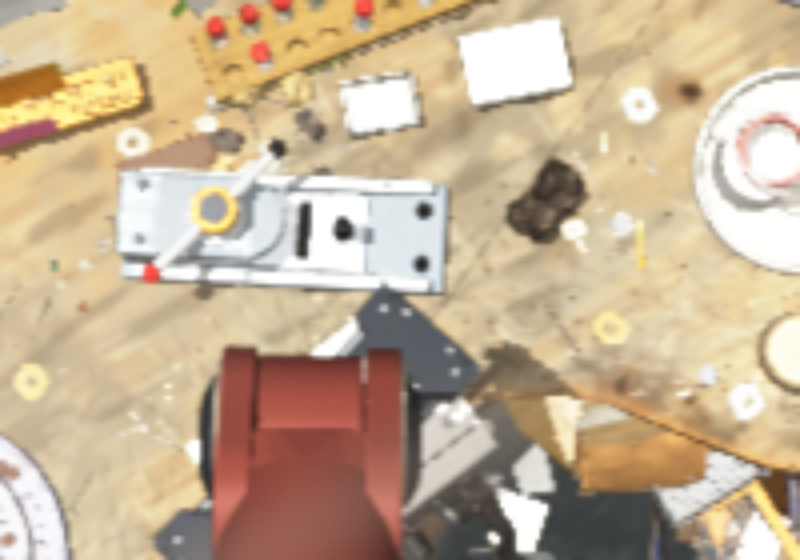

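View pics/side7.png

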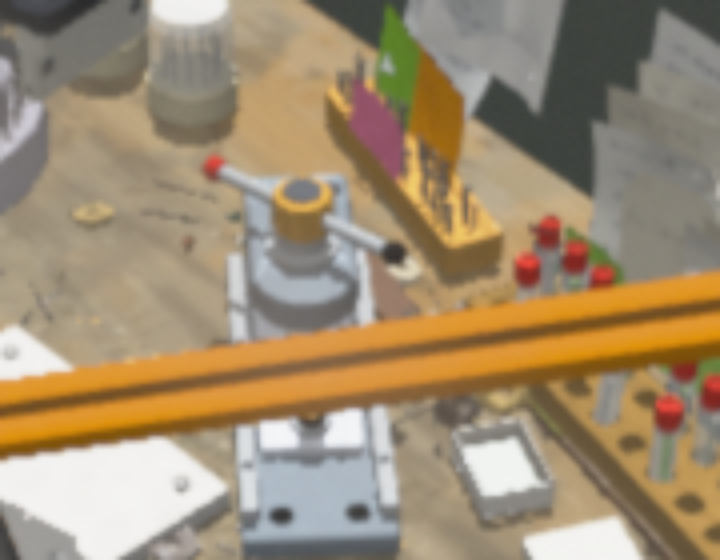

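```bash
python3 -c "
from workcell import r
print(r.finish_job())"
```

```text
the job is handed in; nothing more can be done
None
```

The watch is pressed: I pushed the pallet home, wound the bar clockwise to one click, backed the hand clear and handed the job in at about 15 s. The hand-in gave no verdict.

- **Pallet:** I pushed the post with the shut fingers until the force rose from about 2 N to 8 N with no further travel. Camera depth afterwards puts the post 81 mm from the screw axis, which is the home position, and it stayed there after winding.
- **Winding:** The bar turned freely for about 130°. The load then rose to about 11 N, fell off, and the force dropped to zero while the bar jumped ahead of the fingers. That is one click.
- **Final bar position:** The bar ended about 60° past where the load began, which matches exactly one click (1.05 rad).
- **Pad:** I could not see the pad face. That it is down rests on the load rise, the click and the turn to the stop of about 2.3 rad, which is near the low end of the 2.2 to 4.3 rad range.
- **Bystanders:** The arm never met unexpected force. The bur tub, charcoal lump and flux pot measure within about 14 mm of their first estimates. The larger differences, about 10 mm for the tub and 14 mm for the flux pot, I put down to network scatter, since the arm never worked near either.
- **Disagreement:** The two cameras differ by about 8° on the final red ball angle (134° and 141°), which does not change the click count.

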